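Point out the wrong fitting and log the reject

ROBOT

A 7-joint arm with a two-finger parallel gripper is mounted at the origin on the work surface. World frame = base frame: x ahead of the robot, y to its left, z up, the work surface at z = 0. Lengths are in m, angles in rad, forces in N, time in s.
With the tool pointing down it reaches from about 0.4 to 0.85 m from the base axis. Payload 4.5 kg.
Tool frame: the origin (TCP) lies between the finger pads, 19 mm behind the fingertips; this is the grasp point; z points along the fingers, y is the line along which they close (so a half turn about z gives the same grasp; the last joint's range is limited). The gripper opens to 88 mm and grips with 3 to 60 N. Pads are 18 mm wide; open, the fingers measure 123 mm over their backs; the gripper's body (75 mm by 187 mm) begins 45 mm behind the grasp point.
Start: joints at [1.156, 0.689, -0.195, 1.565, 0.157, 0.902, -0.215], TCP at [0.271, -0.563, 0.257] pointing down, gripper open.
Joint ranges: [-3.01, 3.01], [-0.46, 2.08], [-1.47, 1.51], [0.13, 2.56], [-1, 4.14], [0.04, 2.09], [-2.66, 2.66]. Speed limits (rad/s): [2.57, 2.57, 3.14, 3.14, 3.14, 3.14, 3.14].

INTERFACE

Orientations are given as a unit quaternion [x, y, z, w].
In Python, from plant import r, optics, workorder gives the robot as it stands.
- The arm moves only by the shell command python3 -m creep 'ROWS' [FORCE]. ROWS is JSON, a list of rows, each an object of numbers: "grip": the gripper command: -1 is shut, 1 is fully open, values between are in proportion; "tx", "ty", "tz": the shift along the tool's x, y, z in cm; "spin": the turn about the tool's z in degrees. In form: [{"grip": .., "tx": .., "ty": .., "tz": .., "spin": ..}, ...]. A call has 1 to 8 rows; each row shifts and turns the commanded pose from where the row before left it, along the tool's axes as they then stand; what a row does not reach is not made up. A row lasts 1/12 s, in which the tool goes at most 41.7 mm and 7.16 degrees, less where a joint would pass 70% of its speed; a pose out of reach is approached as far as the arm can. A call with a gripper value outside its range is refused whole. The fingers move at their own pace and stop on an object; FORCE is the grip in N (left out, the last holds). Time passes only in rows, so rows that do not move let the fingers close. It gives the time, the measured TCP pose, the force, the opening and the grip force at its end, in the units of the state.
- r.get_state(): the state, without advancing time (a new reading comes with each control period).
- optics.snapshot(name): name is "scene" or "side" or "wrist"; returns (picture, depth): 384x512x3 uint8, red, green, blue; 384x512 float32, m along the optical axis (not along the pixel's ray), 0 where there is no reading.
- optics.get_calibration(name): a dict with "fx", "fy", "cx", "cy" (pixels), "D" ([k1, k2, p1, p2, k3] as OpenCV has them; the pictures are not rectified), "extrinsics" (4x4, takes a point from world to camera coordinates). Camera axes: x right, y down, z forward; pixel columns grow to the right and rows downward; lengths in m; the calibration is good to about 2 mm. A picture is of the moment at which its call begins: read the wrist's pose just before it. get_calibration takes no time and is no camera call; for the wrist camera it gives the pose at the moment of the call.
- workorder.finish_job(): hands the job in; it is judged then, once.
The state is a dict: "clock": time; "q": joint angles; "qd": joint speeds; "joint_torque": joint torques, N m; "tool_pos": TCP position; "eef_rot": TCP orientation; "contact_force": force on the tool from outside, world axes, zero at the start; "moment": the same for the moment, N m; "opening": opening from 0.0 (shut) to 1.0 (fully open); "finger_force": force on a finger pad.
Only numpy, scipy, OpenCV 4.12 (cv2) and the standard library are available. Lean on these libraries where they do the work, as an engineer would, in place of code of your own. Each camera call takes 0.05 s, during which the arm holds its last target. There are 200 camera calls.

TASK

One of the four white fittings in the blue tray is a wrong one: its flange is square, the other three are round. Point straight down at it with the fingertips a few centimetres above its middle, without touching it, and stay there for two seconds; then press the larger of the two buttons on the station box right down to log the reject, and let it come back up. Do not come down low over any of the other fittings, do not touch or move the fittings, the tray or the steel gauge, and leave the small button alone.

Things in the scene. Friction and masses are not known exactly. Their poses are not given: they have to be found in the camera images.
- square_fitting: the wrong fitting: white plastic, 62 mm tall, like the others (40 mm barrel, 18 mm nozzle on top) but with a SQUARE flange 48 x 48 mm at 40 to 48 mm height; origin at the centre of its underside, z up. Loose, stands upright in one cell of the tray
- square_fitting_top (a point): centre of the top of the nozzle of the square-flanged fitting, 62 mm above the fitting's underside, about 67 mm above the table; z up
- round_fitting_a: white plastic pipe fitting, 62 mm tall: 40 mm barrel, ROUND flange 54 mm across at 40 to 48 mm height, 18 mm nozzle on top; origin at the centre of its underside, z up. Loose, stands upright in one cell of the tray
- round_fitting_b: white plastic pipe fitting, 62 mm tall: 40 mm barrel, ROUND flange 54 mm across at 40 to 48 mm height, 18 mm nozzle on top; origin at the centre of its underside, z up. Loose, stands upright in one cell of the tray
- round_fitting_c: white plastic pipe fitting, 62 mm tall: 40 mm barrel, ROUND flange 54 mm across at 40 to 48 mm height, 18 mm nozzle on top; origin at the centre of its underside, z up. Loose, stands upright in one cell of the tray
- round_fitting_a_top (a point): centre of the top of the nozzle of round_fitting_a, 62 mm above the fitting's underside, about 67 mm above the table; z up
- round_fitting_b_top (a point): centre of the top of the nozzle of round_fitting_b, 62 mm above the fitting's underside, about 67 mm above the table; z up
- round_fitting_c_top (a point): centre of the top of the nozzle of round_fitting_c, 62 mm above the fitting's underside, about 67 mm above the table; z up
- tray: blue plastic tray, fixed to the table, 200 x 200 x 30 mm high, 4 mm walls, divided into 2 x 2 cells, their centres 49 mm either side of the tray's centre; origin at the centre of its underside. It may be on the left or on the right
- station_box: grey metal box, fixed to the table, 110 x 170 x 50 mm high; origin at the centre of its underside, z up; the large button is 43 mm to its +y, the small one 47 mm to its -y. Any yaw; on the other side from the tray
- large_button_top (a point): centre of the top face of the large round button (44 mm across), z up; 72 mm above the table when up, in a black collar 60 mm across whose rim is 10 mm lower. It is pressed straight down
- large_button (a joint): travel of the large button: 0 up, 0.006 m fully down; a spring returns it; fully down takes about 5 N
- small_button_top (a point): centre of the top face of the small round button (22 mm across), beside the large one, 90 mm from it; to be left alone
- small_button (a joint): travel of the small button: 0 up, 0.006 m fully down
- gauge: steel plug gauge standing upright on the table between tray and box: 24 mm across, 75 mm tall; origin at the centre of its underside. Loose, not needed
Mind the look-alikes: they are no part of the job. What is shaped like the square_fitting but purple or turquoise is not meant. Several things have the shape of the station_box; the one meant has the colours described above.

How it is judged:
By the outcome, as a careful person would: the job done as asked, in the order asked, and still so for the second after the job is handed in, with the robot touching nothing.
It also fails if it takes over 40 s, if anything falls off the work surface, if the arm or the gripper's body presses on something with over 40 N, if the wrist force passes 120 N, or if a joint passes its speed limit or range.

## Working session

There is one attempt and no reset: what is moved stays moved. The work goes in short steps, Python scripts to look and compute and a shell command to move; the robot and the scene stay as the last step left them, time stands still between calls to the robot, and variables do not carry over. Pictures are saved under pics/ and viewed, at most 10 in all, crops included, and the job is handed in when it is done.

```bash
mkdir -p pics
cat > h.py <<'E'
import numpy as np, cv2
from plant import r, optics, workorder
def snap(n):
    c=optics.get_calibration(n); p,d=optics.snapshot(n); return p,d,c
def cast(c,uv,z):
    K=np.array([[c['fx'],0,c['cx']],[0,c['fy'],c['cy']],[0,0,1.]]); E=np.array(c['extrinsics'])
    n=cv2.undistortPoints(np.array(uv,float).reshape(-1,1,2),K,np.array(c['D'],float)).reshape(-1,2)
    R,t=E[:3,:3],E[:3,3]; o=-R.T@t; d=np.c_[n,np.ones(len(n))]@R
    return o+d*((z-o[2])/d[:,2])[:,None]
E
python3 - <<'E'
from h import *
s=r.get_state(); print(s['clock'],s['tool_pos'],s['eef_rot'],s['opening'])
ims=[]
for n in ['scene','side']:
    p,d,c=snap(n); np.savez(f'{n}.npz',p=p,d=d); E=np.array(c['extrinsics']); print(n,-E[:3,:3].T@E[:3,3],E[2,:3])
    cv2.imwrite(f'pics/{n}.png',p[:,:,::-1])
E
```

```text
0.0 [ 0.2708421  -0.56259956  0.25658874] [ 9.74921299e-01  2.22547977e-01 -2.94418654e-04 -8.78983993e-04] 1.0016611890915104
scene [ 1.05654734 -0.1419049   0.63481846] [-0.69899309  0.20160825 -0.68612154]
side [0.32323041 0.75405479 0.92095125] [ 0.15965765 -0.64176679 -0.75009654]
```

View pics/scene.png

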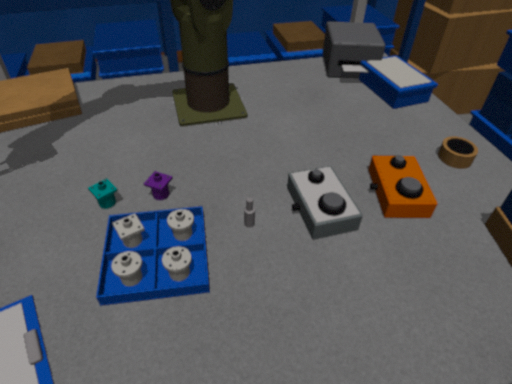

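View pics/side.png

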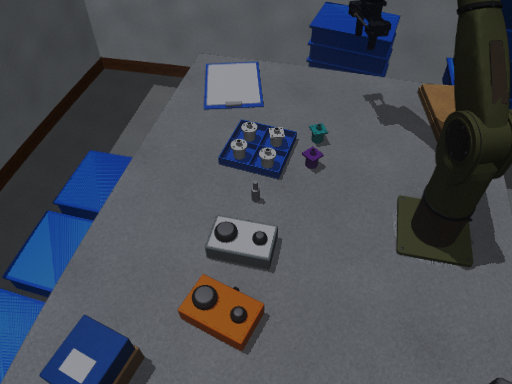

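Scene view: the square flange is at about (129,226), the far-left cell, and in the side view at (277,132). The grey-white box has its large button at (332,203) in the scene view and (226,231) in the side view. I'll zoom in for exact pixels.

Run:
```python
from h import *
S=np.load('scene.npz')['p'];T=np.load('side.npz')['p']
f=lambda p,x,y:cv2.resize(p[y:y+75,x:x+100,::-1],(400,300),interpolation=cv2.INTER_CUBIC)
cv2.imwrite('pics/z.png',np.vstack([np.hstack([f(S,105,205),f(S,280,165)]),np.hstack([f(T,220,110),f(T,195,205)])]))
cs,ct=optics.get_calibration('scene'),optics.get_calibration('side')
print(cast(cs,[(129,219)],.067),cast(ct,[(277,128)],.067),cast(cs,[(332,203),(316,176)],.072),cast(ct,[(226,231),(260,237)],.072))
```

```text
[[ 0.50140174 -0.24108241  0.067     ]] [[ 0.50276069 -0.24752809  0.067     ]] [[0.56177056 0.16703284 0.072     ]
 [0.47433208 0.16605523 0.072     ]] [[0.54631497 0.18318817 0.072     ]
 [0.45785709 0.18109033 0.072     ]]
```

View pics/z.png

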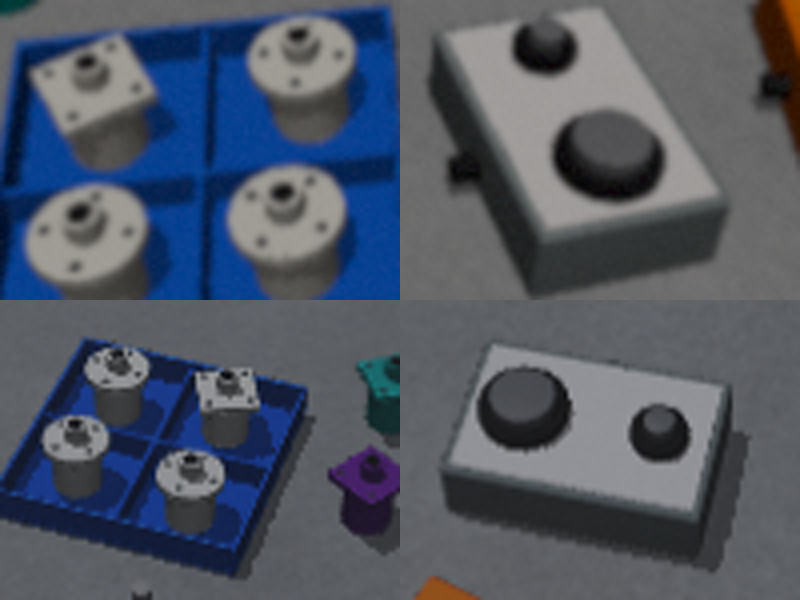

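The zoom confirms it. The square flange's nozzle hole is at scene (126.8,222) and side (277.2,129). The large button's top face is at scene (333,200) and side (225.5,230).

Run:
```python
from h import *
S=np.load('scene.npz');T=np.load('side.npz')
cs,ct=optics.get_calibration('scene'),optics.get_calibration('side')
print('fit',cast(cs,[(126.8,222)],.067),cast(ct,[(277.2,129)],.067));print('btn',cast(cs,[(333,200),(316.7,174)],.072),cast(ct,[(225.5,230),(259.7,234.5)],.072))
print('gauge',cast(cs,[(250,203)],.075),cast(ct,[(255,184)],.075))
def up(c,d,u,v,k):
    # world z by depth
    z=d[int(v),int(u)];E=np.array(c['extrinsics'])
    p=cast(c,[(u,v)],0)[0];o=-E[:3,:3].T@E[:3,3];dd=p-o;return o+dd*z/(E[2,:3]@dd)
for u,v in [(333,200),(122,226),(310,205)]: print('d',up(cs,S['d'],u,v,0))
for u,v in [(225,230),(283,133)]: print('d2',up(ct,T['d'],u,v,0))
c=optics.get_calibration('wrist');s=r.get_state();from scipy.spatial.transform import Rotation as Ro
R=Ro.from_quat(s['eef_rot']).as_matrix();print(R.round(3));print((np.array([.502,-.245,.16])-s['tool_pos'])@R*100)
E=np.array(c['extrinsics']);print('wristcam in tool',R.T@(-E[:3,:3].T@E[:3,3]-s['tool_pos']),R.T@E[2,:3])
```

```text
fit [[ 0.50850255 -0.24551451  0.067     ]] [[ 0.50113454 -0.24281291  0.067     ]]
btn [[0.55408269 0.17261572 0.072     ]
 [0.4683336  0.17012181 0.072     ]] [[0.54843946 0.18048072 0.072     ]
 [0.46035529 0.17381176 0.072     ]]
gauge [[0.52358404 0.00112749 0.075     ]] [[0.51210799 0.0120693  0.075     ]]
d [0.55408845 0.17261212 0.07200645]
d [ 0.50325561 -0.25771562  0.05260827]
d [0.5387325  0.12949637 0.05244411]
d2 [0.54945753 0.18134819 0.07284268]
d2 [ 0.48177875 -0.24383804  0.0531255 ]
[[ 0.901  0.434 -0.001]
 [ 0.434 -0.901  0.001]
 [-0.    -0.002 -1.   ]]
[ 34.6033208  -18.57357877   9.69723015]
wristcam in tool [ 0.07375833 -0.00062983 -0.12708419] [-2.88019523e-01  6.09786480e-04  9.57624343e-01]
```

Both views agree to within about 8 mm and the heights fit. I'll move high towards a point above the square fitting, closing the gripper on the way.

```bash
R='[{"grip":-1,"tx":2.9,"ty":-1.55,"tz":0},{"grip":-1,"tx":2.9,"ty":-1.55,"tz":0},{"grip":-1,"tx":2.9,"ty":-1.55,"tz":0},{"grip":-1,"tx":2.9,"ty":-1.55,"tz":0},{"grip":-1,"tx":2.9,"ty":-1.55,"tz":0},{"grip":-1,"tx":2.9,"ty":-1.55,"tz":0},{"grip":-1,"tx":2.9,"ty":-1.55,"tz":0},{"grip":-1,"tx":2.9,"ty":-1.55,"tz":0}]' ; unset R
python3 -m creep '[{"grip":-1,"tx":2.9,"ty":-1.55,"tz":0},{"grip":-1,"tx":2.9,"ty":-1.55,"tz":0},{"grip":-1,"tx":2.9,"ty":-1.55,"tz":0},{"grip":-1,"tx":2.9,"ty":-1.55,"tz":0},{"grip":-1,"tx":2.9,"ty":-1.55,"tz":0},{"grip":-1,"tx":2.9,"ty":-1.55,"tz":0},{"grip":-1,"tx":2.9,"ty":-1.55,"tz":0},{"grip":-1,"tx":2.9,"ty":-1.55,"tz":0}]' 10
python3 -m creep '[{"grip":-1,"tx":2.9,"ty":-1.55,"tz":0},{"grip":-1,"tx":2.9,"ty":-1.55,"tz":0},{"grip":-1,"tx":2.7,"ty":-1.5,"tz":0},{"grip":-1,"tx":1.5,"ty":-0.8,"tz":0},{"grip":-1,"tx":0,"ty":0,"tz":0},{"grip":-1,"tx":0,"ty":0,"tz":0}]'
python3 - <<'E'
from h import *
p,d,c=snap('wrist');np.savez('w1.npz',p=p,d=d)
cv2.imwrite('pics/w1.png',p[:,:,::-1])
import pickle;pickle.dump(c,open('w1.pkl','wb'))
E
```

```text
$[0]: bad value
$[0]: bad value
```

View pics/w1.png

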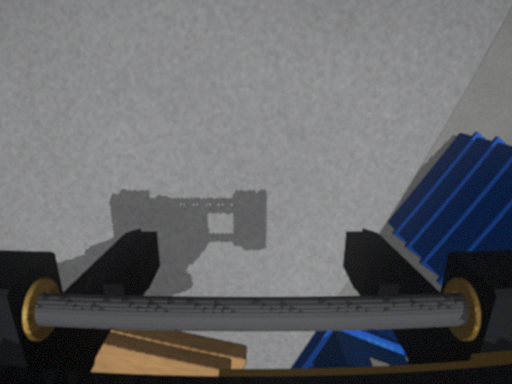

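The calls were refused and the arm hasn't moved: the wrist view shows only bare table. The rows probably need every key, including spin.

```bash
python3 -m creep '[{"grip":-1,"tx":2.9,"ty":-1.55,"tz":0,"spin":0},{"grip":-1,"tx":2.9,"ty":-1.55,"tz":0,"spin":0},{"grip":-1,"tx":2.9,"ty":-1.55,"tz":0,"spin":0},{"grip":-1,"tx":2.9,"ty":-1.55,"tz":0,"spin":0},{"grip":-1,"tx":2.9,"ty":-1.55,"tz":0,"spin":0},{"grip":-1,"tx":2.9,"ty":-1.55,"tz":0,"spin":0},{"grip":-1,"tx":2.9,"ty":-1.55,"tz":0,"spin":0},{"grip":-1,"tx":2.9,"ty":-1.55,"tz":0,"spin":0}]' 10
```

```text
clock: 0.82
tool_pos: [0.427, -0.3493, 0.2573]
eef_rot: [0.975, 0.223, -0.0, -0.0]
contact_force: [0.9, -0.4, 0.3]
opening: 0.419
finger_force: 0.0
```

```bash
python3 -m creep '[{"grip":-1,"tx":2.9,"ty":-1.5,"tz":0,"spin":0},{"grip":-1,"tx":2.9,"ty":-1.5,"tz":0,"spin":0},{"grip":-1,"tx":2.9,"ty":-1.5,"tz":0,"spin":0},{"grip":-1,"tx":2.0,"ty":-1.0,"tz":0,"spin":0},{"grip":-1,"tx":0.8,"ty":-0.5,"tz":0,"spin":0},{"grip":-1,"tx":0,"ty":0,"tz":0,"spin":0},{"grip":-1,"tx":0,"ty":0,"tz":0,"spin":0}]'
python3 - <<'E'
from h import *
p,d,c=snap('wrist');cv2.imwrite('pics/w2.png',p[:,:,::-1]);np.savez('w2.npz',p=p,d=d)
import pickle;pickle.dump(c,open('w2.pkl','wb'))
E
```

```text
clock: 1.4
tool_pos: [0.5031, -0.2478, 0.2572]
eef_rot: [0.975, 0.222, -0.001, 0.0]
contact_force: [-0.9, 0.6, -0.7]
opening: 0.009
finger_force: 0.0
```

View pics/w2.png

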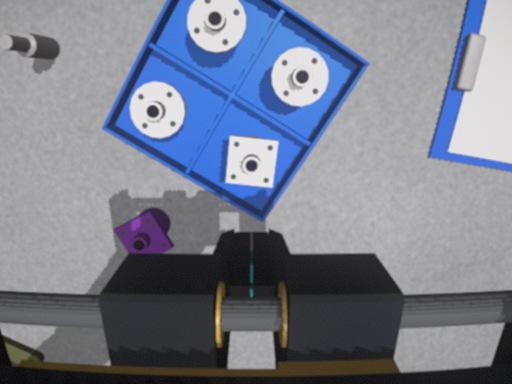

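The wrist view shows the square fitting's nozzle hole at (252,165), with the closed fingers at (251,240).

Run:
```python
from h import *
import pickle;c=pickle.load(open('w2.pkl','rb'));z=np.load('w2.npz');p=z['p'];print('depth top',z['d'][165,258])
m=(p.min(2)>150).astype(np.uint8)
for k in cv2.findContours(m,0,1)[0]:
    a=cv2.contourArea(k)
    if a>800:
        q=cast(c,k.reshape(-1,2),.053);e=(q.min(0)+q.max(0))/2;b=cv2.minAreaRect((q[:,:2]*1000).astype(np.float32));print(a,e,b)
t=cast(c,[(252,165),(154,111),(302,77),(215,19)],.067);print(t)
from scipy.spatial.transform import Rotation as Ro
s=r.get_state();R=Ro.from_quat(s['eef_rot']).as_matrix();print((t[0]+[0,0,.055]-s['tool_pos'])@R*100)
```

```text
depth top 0.32510048
1495.0 [ 0.29343739 -0.34937574  0.053     ] ((294.5270690917969, -348.0852966308594), (54.25603485107422, 55.64508819580078), 25.58039093017578)
3897.0 [ 0.39815116 -0.57323802  0.053     ] ((395.6620788574219, -573.2434692382812), (67.39437866210938, 137.0348358154297), 25.338666915893555)
2242.5 [ 0.50317644 -0.24737915  0.053     ] ((503.1217041015625, -247.42724609375), (48.25922775268555, 48.171573638916016), 19.359323501586914)
2394.5 [ 0.51003225 -0.14435641  0.053     ] ((510.1838073730469, -143.95372009277344), (52.785728454589844, 53.18796157836914), 25.171646118164062)
2610.5 [ 0.5954973  -0.25310591  0.053     ] ((595.27099609375, -253.14547729492188), (53.24020004272461, 53.2568473815918), 26.392539978027344)
7237.5 [ 0.67625831 -0.43598082  0.053     ] ((667.453369140625, -417.4712829589844), (162.83738708496094, 71.13480377197266), 35.20710372924805)
43121.0 [ 0.58023541 -0.40088888  0.053     ] ((569.2003784179688, -392.40509033203125), (311.9703369140625, 293.00750732421875), 28.034543991088867)
2500.0 [ 0.6051805  -0.16299398  0.053     ] ((602.5679931640625, -164.54701232910156), (43.91926193237305, 52.33961486816406), 25.03097915649414)
37171.0 [ 0.41945256 -0.09136845  0.053     ] ((426.9895324707031, -108.88739013671875), (340.05621337890625, 219.7732391357422), 14.031700134277344)
[[ 0.50336935 -0.2481926   0.067     ]
 [ 0.51043512 -0.1453572   0.067     ]
 [ 0.59508433 -0.25343095  0.067     ]
 [ 0.60583604 -0.16366904  0.067     ]]
[ 0.1229002  -0.02328674 13.52420348]
```

The flange measures 48.2 × 48.2 mm at (0.503,-0.248), and the tool is already centred on it. I'll descend 13.5 cm, which puts the fingertips 3.6 cm above the nozzle, then dwell.

```bash
python3 -m creep '[{"grip":-1,"tx":0,"ty":0,"tz":2.5,"spin":0},{"grip":-1,"tx":0,"ty":0,"tz":2.8,"spin":0},{"grip":-1,"tx":0,"ty":0,"tz":2.8,"spin":0},{"grip":-1,"tx":0,"ty":0,"tz":2.5,"spin":0},{"grip":-1,"tx":0,"ty":0,"tz":1.7,"spin":0},{"grip":-1,"tx":0,"ty":0,"tz":0.8,"spin":0},{"grip":-1,"tx":0,"ty":0,"tz":0.4,"spin":0},{"grip":-1,"tx":0,"ty":0,"tz":0,"spin":0}]'
H=0; for i in 1 2 3 4; do python3 -m creep '[{"grip":-1,"tx":0,"ty":0,"tz":0,"spin":0},{"grip":-1,"tx":0,"ty":0,"tz":0,"spin":0},{"grip":-1,"tx":0,"ty":0,"tz":0,"spin":0},{"grip":-1,"tx":0,"ty":0,"tz":0,"spin":0},{"grip":-1,"tx":0,"ty":0,"tz":0,"spin":0},{"grip":-1,"tx":0,"ty":0,"tz":0,"spin":0},{"grip":-1,"tx":0,"ty":0,"tz":0,"spin":0},{"grip":-1,"tx":0,"ty":0,"tz":0,"spin":0}]'; done
```

```text
clock: 2.12
tool_pos: [0.5032, -0.2481, 0.1222]
eef_rot: [0.975, 0.222, -0.0, 0.0]
contact_force: [0.3, 0.1, 0.2]
opening: 0.008
finger_force: 0.0
clock: 2.78
tool_pos: [0.504, -0.2467, 0.1225]
eef_rot: [0.975, 0.223, 0.0, 0.0]
contact_force: [-0.1, 0.7, 0.6]
opening: 0.003
finger_force: 0.0
clock: 3.45
tool_pos: [0.504, -0.2468, 0.1224]
eef_rot: [0.975, 0.223, 0.0, 0.0]
contact_force: [-0.2, -0.3, -0.1]
opening: 0.003
finger_force: 0.0
clock: 4.12
tool_pos: [0.504, -0.2468, 0.1224]
eef_rot: [0.975, 0.223, 0.0, 0.0]
contact_force: [-0.4, 0.0, 0.5]
opening: 0.003
finger_force: 0.0
clock: 4.78
tool_pos: [0.504, -0.2468, 0.1224]
eef_rot: [0.975, 0.223, 0.0, 0.0]
contact_force: [0.4, -0.1, 0.4]
opening: 0.007
finger_force: 0.0
```

Dwelt 2.7 s on station. Now straight up, then across to the large button at safe height.

```bash
python3 -m creep '[{"grip":-1,"tx":0,"ty":0,"tz":-1.5,"spin":0},{"grip":-1,"tx":0,"ty":0,"tz":-2.8,"spin":0},{"grip":-1,"tx":0,"ty":0,"tz":-2.8,"spin":0},{"grip":-1,"tx":0,"ty":0,"tz":-2.8,"spin":0},{"grip":-1,"tx":0,"ty":0,"tz":-2.5,"spin":0},{"grip":-1,"tx":0,"ty":0,"tz":-1.0,"spin":0},{"grip":-1,"tx":0.8,"ty":-1.3,"tz":0,"spin":0},{"grip":-1,"tx":1.6,"ty":-2.6,"tz":0,"spin":0}]'
python3 -m creep '[{"grip":-1,"tx":1.7,"ty":-2.7,"tz":0,"spin":0},{"grip":-1,"tx":1.7,"ty":-2.7,"tz":0,"spin":0},{"grip":-1,"tx":1.7,"ty":-2.7,"tz":0,"spin":0},{"grip":-1,"tx":1.7,"ty":-2.7,"tz":0,"spin":0},{"grip":-1,"tx":1.7,"ty":-2.7,"tz":0,"spin":0},{"grip":-1,"tx":1.7,"ty":-2.7,"tz":0,"spin":0},{"grip":-1,"tx":1.7,"ty":-2.7,"tz":0,"spin":0},{"grip":-1,"tx":1.7,"ty":-2.7,"tz":0,"spin":0}]'
python3 -m creep '[{"grip":-1,"tx":1.7,"ty":-2.7,"tz":0,"spin":0},{"grip":-1,"tx":1.7,"ty":-2.7,"tz":0,"spin":0},{"grip":-1,"tx":1.7,"ty":-2.7,"tz":0,"spin":0},{"grip":-1,"tx":1.0,"ty":-1.7,"tz":0,"spin":0},{"grip":-1,"tx":0.4,"ty":-0.8,"tz":0,"spin":0},{"grip":-1,"tx":0,"ty":0,"tz":0,"spin":0},{"grip":-1,"tx":0,"ty":0,"tz":0,"spin":0},{"grip":-1,"tx":0,"ty":0,"tz":0,"spin":0}]'
python3 - <<'E'
from h import *
p,d,c=snap('wrist');cv2.imwrite('pics/w3.png',p[:,:,::-1]);np.savez('w3.npz',p=p,d=d)
import pickle;pickle.dump(c,open('w3.pkl','wb'))
E
```

```text
clock: 5.45
tool_pos: [0.5081, -0.2054, 0.2568]
eef_rot: [0.976, 0.219, 0.0, 0.002]
contact_force: [0.2, -0.2, -0.1]
opening: 0.004
finger_force: 0.0
clock: 6.12
tool_pos: [0.537, 0.0538, 0.2557]
eef_rot: [0.975, 0.223, -0.001, 0.0]
contact_force: [0.5, 0.4, -0.8]
opening: 0.006
finger_force: 0.0
clock: 6.78
tool_pos: [0.5501, 0.1734, 0.2561]
eef_rot: [0.975, 0.221, -0.001, 0.001]
contact_force: [0.5, 0.6, -1.0]
opening: 0.005
finger_force: 0.0
```

View pics/w3.png

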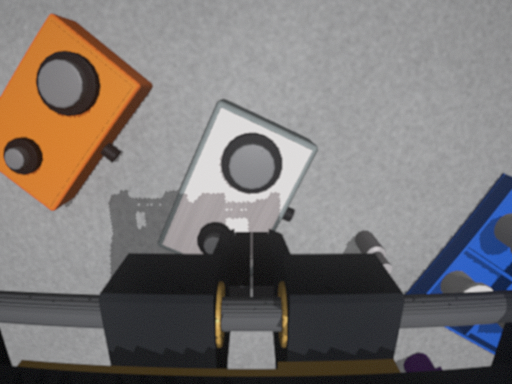

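The wrist view shows the grey box's large button at (252,162), close to being under the tool. I'll cast its exact position.

Run:
```python
from h import *
import pickle;c=pickle.load(open('w3.pkl','rb'));z=np.load('w3.npz');p=z['p'].astype(int);d=z['d']
g=p.mean(2);m=((g>75)&(g<140)&(np.hypot(*(np.mgrid[:384,:512]-np.array([162,252])[:,None,None]))<29)).astype(np.uint8)
m=cv2.morphologyEx(m,cv2.MORPH_OPEN,np.ones((5,5)))
k=max(cv2.findContours(m,0,1)[0],key=cv2.contourArea);q=cast(c,k.reshape(-1,2),.072)
print((q.min(0)+q.max(0))/2,q.max(0)-q.min(0),cast(c,[(252,162)],.072),d[162,252])
E_=np.array(c['extrinsics']);o=-E_[:3,:3].T@E_[:3,3];v=cast(c,[(252,162)],0)[0]-o;print('pt',o+v*d[162,252]/(E_[2,:3]@v))
from scipy.spatial.transform import Rotation as Ro
s=r.get_state();print(s['tool_pos'],((q.min(0)+q.max(0))/2+[0,0,.019]-s['tool_pos'])@Ro.from_quat(s['eef_rot']).as_matrix()*100)
```

```text
[0.54171424 0.17086266 0.072     ] [0.02657198 0.03877793 0.        ] [[0.55431378 0.17462059 0.072     ]] 0.317622
pt [0.55437008 0.1746491  0.07228176]
[0.55018977 0.17342925 0.2562277 ] [-0.85570673 -0.1591246  16.52357638]
```

The mask cut off part of the disc (27 mm rather than 44), so I'm discarding it. The ray from the disc centre gives (0.554,0.175), and the depth gives z = 0.072, as it should be. Correct by tx +0.4 and descend to about 1 cm above the button.

```bash
python3 -m creep '[{"grip":-1,"tx":0.4,"ty":0.1,"tz":2.0,"spin":0},{"grip":-1,"tx":0,"ty":0,"tz":2.8,"spin":0},{"grip":-1,"tx":0,"ty":0,"tz":2.8,"spin":0},{"grip":-1,"tx":0,"ty":0,"tz":2.8,"spin":0},{"grip":-1,"tx":0,"ty":0,"tz":2.5,"spin":0},{"grip":-1,"tx":0,"ty":0,"tz":1.6,"spin":0},{"grip":-1,"tx":0,"ty":0,"tz":1.0,"spin":0},{"grip":-1,"tx":0,"ty":0,"tz":0,"spin":0}]'
python3 -m creep '[{"grip":-1,"tx":0,"ty":0,"tz":0.4,"spin":0},{"grip":-1,"tx":0,"ty":0,"tz":0.3,"spin":0},{"grip":-1,"tx":0,"ty":0,"tz":0.3,"spin":0},{"grip":-1,"tx":0,"ty":0,"tz":0,"spin":0},{"grip":-1,"tx":0,"ty":0,"tz":0,"spin":0}]'
```

```text
clock: 7.5
tool_pos: [0.5532, 0.175, 0.0996]
eef_rot: [0.975, 0.222, -0.002, 0.001]
contact_force: [0.7, -0.6, -0.0]
opening: 0.005
finger_force: 0.0
clock: 7.92
tool_pos: [0.5544, 0.177, 0.0919]
eef_rot: [0.975, 0.223, 0.0, -0.0]
contact_force: [0.3, 0.4, 0.2]
opening: 0.005
finger_force: 0.0
```

Just at contact height; now press in small steps.

```bash
python3 -m creep '[{"grip":-1,"tx":0,"ty":0,"tz":0.2,"spin":0},{"grip":-1,"tx":0,"ty":0,"tz":0.2,"spin":0},{"grip":-1,"tx":0,"ty":0,"tz":0.1,"spin":0},{"grip":-1,"tx":0,"ty":0,"tz":0,"spin":0},{"grip":-1,"tx":0,"ty":0,"tz":0,"spin":0}]'
python3 -m creep '[{"grip":-1,"tx":0,"ty":0,"tz":0.1,"spin":0},{"grip":-1,"tx":0,"ty":0,"tz":0.1,"spin":0},{"grip":-1,"tx":0,"ty":0,"tz":0,"spin":0},{"grip":-1,"tx":0,"ty":0,"tz":0,"spin":0}]'
```

```text
clock: 8.33
tool_pos: [0.5546, 0.1771, 0.0867]
eef_rot: [0.975, 0.223, 0.001, -0.0]
contact_force: [-0.1, -0.5, 3.6]
opening: 0.007
finger_force: 2.0
clock: 8.67
tool_pos: [0.5546, 0.1771, 0.0852]
eef_rot: [0.975, 0.223, 0.001, -0.0]
contact_force: [0.3, -0.8, 9.2]
opening: 0.007
finger_force: 4.5
```

```bash
python3 -m creep '[{"grip":-1,"tx":0,"ty":0,"tz":0.1,"spin":0},{"grip":-1,"tx":0,"ty":0,"tz":0,"spin":0},{"grip":-1,"tx":0,"ty":0,"tz":0,"spin":0},{"grip":-1,"tx":0,"ty":0,"tz":0,"spin":0}]'
python3 -m creep '[{"grip":-1,"tx":0,"ty":0,"tz":-0.5,"spin":0},{"grip":-1,"tx":0,"ty":0,"tz":-1.0,"spin":0},{"grip":-1,"tx":0,"ty":0,"tz":-2.5,"spin":0},{"grip":-1,"tx":0,"ty":0,"tz":-2.5,"spin":0},{"grip":-1,"tx":0,"ty":0,"tz":-2.5,"spin":0},{"grip":-1,"tx":0,"ty":0,"tz":-2.5,"spin":0},{"grip":-1,"tx":0,"ty":0,"tz":-1.5,"spin":0},{"grip":-1,"tx":0,"ty":0,"tz":0,"spin":0}]'
python3 -m creep '[{"grip":-1,"tx":0,"ty":0,"tz":0,"spin":0},{"grip":-1,"tx":0,"ty":0,"tz":0,"spin":0},{"grip":-1,"tx":0,"ty":0,"tz":0,"spin":0},{"grip":-1,"tx":0,"ty":0,"tz":0,"spin":0},{"grip":-1,"tx":0,"ty":0,"tz":0,"spin":0},{"grip":-1,"tx":0,"ty":0,"tz":0,"spin":0}]'
python3 - <<'E'
from h import *
p,d,c=snap('wrist')
E_=np.array(c['extrinsics']);o=-E_[:3,:3].T@E_[:3,3];uv=(255,160)
v=cast(c,[uv],0)[0]-o;print('button',o+v*d[uv[1],uv[0]]/(E_[2,:3]@v))
E
```

```text
clock: 9.0
tool_pos: [0.5547, 0.1771, 0.085]
eef_rot: [0.975, 0.222, 0.001, -0.0]
contact_force: [-2.5, -1.4, 16.1]
opening: 0.004
finger_force: 8.1
clock: 9.67
tool_pos: [0.5555, 0.1774, 0.2166]
eef_rot: [0.975, 0.222, 0.003, -0.0]
contact_force: [0.6, -0.2, -0.4]
opening: 0.006
finger_force: 0.0
clock: 10.17
tool_pos: [0.5538, 0.1768, 0.2127]
eef_rot: [0.975, 0.223, -0.001, 0.0]
contact_force: [-0.2, -0.4, -0.1]
opening: 0.005
finger_force: 0.0
button [0.56870974 0.18101902 0.06975727]
```

The stop is confirmed: the force rose to 16 N with no further travel. The released height reads a little low, so I'll check it with a median over the face.

Run:
```python
from h import *
p,d,c=snap('wrist');K=np.array([[c['fx'],0,c['cx']],[0,c['fy'],c['cy']],[0,0,1.]]);E_=np.array(c['extrinsics']);o=-E_[:3,:3].T@E_[:3,3]
def zz(x,y,z0,n):
    u,v=cv2.projectPoints(np.array([[x,y,z0]]),cv2.Rodrigues(E_[:3,:3])[0],E_[:3,3],K,np.array(c['D'],float))[0].ravel()
    g=[(i,j) for i in range(int(u)-n,int(u)+n+1) for j in range(int(v)-n,int(v)+n+1)]
    q=cast(c,g,0)-o;return (u,v),np.median([(o+w*d[j,i]/(E_[2,:3]@w))[2] for w,(i,j) in zip(q,g)])
print(zz(.5543,.1755,.072,5))
```

```text
((np.float64(253.378253602458), np.float64(179.34676733442421)), np.float64(0.07194852189121337))
```

The button is back up at 72 mm.

```bash
python3 -c "
from plant import workorder
print(workorder.finish_job())"
```

```text
the job is handed in; nothing more can be done
None
```

I pointed at the square-flanged fitting for about 2.7 s with the fingertips about 3.6 cm above it, then pressed the large button right down; it came back up, and I handed the job in with the arm clear.

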